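# Change over a stacked-heel press with a push-push ejector

## Task

Press the push-push ejector of the heel press so that it comes up, take the finished heel out and put it in the white basket. Then build the next heel: stack thick (10 mm) and thin (5 mm) leather lifts flat in the sleeve for a 30 mm stack and see that the ejector is clicked down and stays latched, the top lift level with the black mark. Finally stand the steel pressing weight on the stack in the sleeve; leave the spare lifts on the bench clear of the press and do not knock over the primer bottle.

Things in the scene. Friction and masses are not known exactly. Their poses are not given: they have to be found in the camera images.
- press: heel-building press, bolted down: iron base 130 x 112 x 10 mm, upright aluminium sleeve of 47 mm bore, and a latch box with a clear window before the sleeve on the -x side (58 mm high). Origin: on the bench on the sleeve's axis; z up; x points from the latch box to the sleeve's back; base from x = -78 to 52 mm.
- ring_top (a point): on the sleeve's axis, 50 mm above the bench, axes as the press. Below this the sleeve is a closed ring; above it only a front and a back guide shell stand (outside diameter 55 mm, mouth flaring to 62 mm, top 87 mm above the bench). Between the shells, on the +y and -y sides, two slots 33 mm wide are open for fingers that hold a part by its y sides.
- mark (a point): the fill mark: a thin black line round the guide shells, 53 mm above the bench; this point lies on the sleeve's axis at the line, axes as the press. With the ejector latched down, its plate is 30 mm below the line.
- ejector (a joint): how far the sprung ejector is down, m: 0 = up (plate top 51 mm above the bench), about 0.028 = latched (plate top 23 mm). Push-push latch: each full press, to its stop at 0.035 (it switches at 0.034), and release turns up into latched or latched into up; a shorter press changes nothing. Spring 4 N at the top, 8 N at the stop. It starts latched.
- push_pad (a point): middle of the top of the ejector's black ribbed push pad, 26 (x) x 32 (y) mm, 48 mm to the -x side of the sleeve's axis; 101 mm above the bench when up, 73 mm latched, 66 mm at the stop. Rigidly joined to the plate in the sleeve, it moves straight up and down with it.
- heel_mid (a point): centre of the finished stacked heel, a leather cylinder 44 mm in diameter and 30 mm high, standing on the ejector plate in the sleeve; z along its axis. With the ejector latched only its top 3 mm show above the closed ring; with it up the heel stands 51 to 81 mm above the bench between the guide shells.
- heel: the finished heel (see heel_mid); origin at the centre of its underside.
- basket: small white slotted basket, fixed; about 124 (x) x 174 (y) x 79 mm outside, inside 98 x 142 mm at the floor and a little wider at the rim; floor 2 mm thick; origin at the centre of its underside, z up.
- weight: steel pressing weight, about 0.25 kg: foot 42 mm in diameter and 22 mm high, narrow neck, knob; 48 mm high in all; origin at the centre of its underside, z along its axis.
- weight_knob (a point): centre of the pressing weight's knob (24 mm in diameter, from 28 to 48 mm above its underside), 38 mm above the underside.
- bottle: plastic primer bottle, 49 mm in diameter, 150 mm high, standing behind the press, not used; origin at the centre of its underside.
- thick_lift_0_mid (a point): a thick heel lift: round leather disc 44 mm in diameter and 10 mm thick, lying flat on the bench at the start (None if it is absent in this run); point at its centre, z along its axis.
- thick_lift_1_mid (a point): a thick heel lift: round leather disc 44 mm in diameter and 10 mm thick, lying flat on the bench at the start (None if it is absent in this run); point at its centre, z along its axis.
- thin_lift_0_mid (a point): a thin heel lift: round leather disc 44 mm in diameter and 5 mm thick, lying flat on the bench at the start (None if it is absent in this run); point at its centre, z along its axis.
- thin_lift_1_mid (a point): a thin heel lift: round leather disc 44 mm in diameter and 5 mm thick, lying flat on the bench at the start (None if it is absent in this run); point at its centre, z along its axis.
- thin_lift_2_mid (a point): a thin heel lift: round leather disc 44 mm in diameter and 5 mm thick, lying flat on the bench at the start (None if it is absent in this run); point at its centre, z along its axis.
- thin_lift_3_mid (a point): a thin heel lift: round leather disc 44 mm in diameter and 5 mm thick, lying flat on the bench at the start (None if it is absent in this run); point at its centre, z along its axis.
- thin_lift_4_mid (a point): a thin heel lift: round leather disc 44 mm in diameter and 5 mm thick, lying flat on the bench at the start (None if it is absent in this run); point at its centre, z along its axis.

How it is judged:
By the outcome, as a careful person would: the job done as asked, in the order asked, and still so for the second after the job is handed in, with the robot touching nothing.
Of thick_lift_0, thick_lift_1 only 1 to 2 are there at a start; the rules pass over those that are not, and their reading is None.
Of thin_lift_0, thin_lift_1, thin_lift_2, thin_lift_3, thin_lift_4 only 4 to 5 are there at a start; the rules pass over those that are not, and their reading is None.
At some moment in a run one of thick_lift_0, thick_lift_1, thin_lift_0, thin_lift_1, thin_lift_2, thin_lift_3, thin_lift_4 may be knocked a few centimetres aside while the robot is not near it.
Once in a run the grip may slacken for a moment while it holds something.
It also fails if it takes over 184 s, if anything falls off the work surface, if the arm or the gripper's body presses on something with over 40 N, if the wrist force passes 120 N, or if a joint passes its speed limit or range.

## Robot

A 6-joint arm with a two-finger parallel gripper is mounted at the origin on a cart in front of the work surface, level with it; the furniture and walls round the work are solid. World frame = base frame: x ahead of the robot, y to its left, z up, the work surface at z = 0. Lengths are in mm, angles in rad, forces in N, time in s.
With the tool pointing down it reaches from about 350 to 775 mm from the base axis. Payload 7.3 kg.
Tool frame: the origin (TCP) lies at the very end of the fingers, on their centre line; the grasp point (between the pads) lies 19 mm behind it; x points along the fingers, z is the direction in which the jaws open and shut, and the axes are right-handed (so a half turn about x gives the same grasp; the last joint's range is limited). The gripper opens to 92 mm and grips with 3 to 60 N. Pads are 19 mm wide; open, the fingers measure 130 mm over their backs; the gripper's body (75 mm by 190 mm) begins 47 mm behind the grasp point.
Start: joints at [1.16, 0.342, 1.524, -0, 1.275, -0.146], TCP at [137.385, 506.725, 226.741] pointing down, gripper open.
Joint ranges: [-2.53, 2.53], [-0.77, 2.02], [0.04, 2.7], [-1, 4.14], [0.28, 2.66], [-3.11, 3.11]. Speed limits (rad/s): [2.57, 2.57, 3.14, 3.14, 3.14, 3.14].

## Interface

Orientations are given as [roll, pitch, yaw] about the fixed x, y, z axes, in that order (R = Rz(yaw) Ry(pitch) Rx(roll)).
In Python, from plant import * gives the robot as it stands.
- The arm moves only by the tool carry_out, never from a script. Its argument "rows" is a list of rows, each a list of 4 numbers: the shift along the world's x, y, z in mm, then the turn about the world's z in degrees. In form: [[x, y, z, twist], ...]. A call has 1 to 20 rows; each row is the pose to reach, as a shift and turn from the pose measured when the call began; what a row does not reach only later rows make up. A row lasts 1/12 s, in which the tool goes at most 41.7 mm and 7.16 degrees, less where a joint would pass 70% of its speed; a pose out of reach is approached as far as the arm can. A call with a gripper value outside its range is refused whole. "hand" is the finger opening in mm, from 0 to 91.8, set as the call begins (left out, the last holds). The fingers move at their own pace and stop on an object; the grip force is fixed at half the most. Time passes only in rows, so rows that repeat a pose let the fingers close. It gives the time, the measured TCP pose, the force and the opening at its end, in the units of the state.
- get_obs(): the state, without advancing time (a new reading comes with each control period).
- capture(name): name is "side" or "top"; returns the picture (480x640x3 uint8, red, green, blue); there is no depth.
- camera_info(name): a dict with "camera_matrix" (3x3 intrinsics, pixels), "pose" (4x4, takes a point from camera to world coordinates). Camera axes: x right, y down, z forward; pixel columns grow to the right and rows downward; lengths in mm; the calibration is good to about 2 mm. A picture is of the moment at which its call begins. camera_info takes no time and is no camera call.
- close_job(): hands the job in, once; it reports no verdict.
The state is a dict: "time": time; "joint_positions": joint angles; "dq": joint speeds; "tau": joint torques, N m; "tool_pos": TCP position; "tcp_rot": TCP orientation; "contact_force": force on the tool from outside, world axes, zero at the start; "moment": the same for the moment, N m; "grip_width": finger opening in mm.
Only numpy, scipy, OpenCV 4.12 (cv2) and the standard library are available. Lean on these libraries where they do the work, as an engineer would, in place of code of your own. Each camera call takes 0.05 s, during which the arm holds its last target. There are 200 camera calls.

## Working session

There is one attempt and no reset: what is moved stays moved. The work goes in short steps, Python scripts to look and compute and a tool call to move; the robot and the scene stay as the last step left them, time stands still between calls to the robot, and variables do not carry over. Pictures are saved under pics/ and viewed, about 12 in all and at most 16, crops included, and the job is handed in when it is done.

Besides the shell and the picture viewer there is one more tool, called as a command line: name --pt "numbers of a row" for each row, then --argument value for the rest. carry_out: Moves the arm, as the interface text tells. Its arguments: {"type":"object","properties":{"rows":{"type":"array"},"hand":{"type":"number"}},"required":["rows"]}

```bash
ls; mkdir -p pics
python3 - <<'E'
from plant import *
import cv2, numpy as np
o=get_obs(); print(o)
for n in("top","side"):
    im=capture(n); cv2.imwrite(f"pics/{n}0.png",cv2.cvtColor(im,cv2.COLOR_RGB2BGR)); c=camera_info(n); print(n,np.round(c["camera_matrix"],1).tolist(),np.round(c["pose"],3).tolist())
E
```

```text
pics
{'time': 0.0, 'joint_positions': array([ 1.15999453e+00,  3.42737167e-01,  1.52500789e+00, -2.23348192e-05,
        1.27539747e+00, -1.45985975e-01]), 'dq': array([ 0.0023892 , -0.00022757,  0.00080945,  0.00015953, -0.00100772,
       -0.00024692]), 'tau': array([ 1.07828469e-03, -4.31253612e+01, -2.44220495e+01,  7.16891815e-02,
        5.60832547e-02, -9.79618085e-05]), 'tool_pos': array([137.22407227, 506.33058913, 226.0406511 ]), 'tcp_rot': array([ 3.00938583,  1.5692463 , -1.96781246]), 'contact_force': array([-0.09187413, -0.35449725,  0.63398462]), 'moment': array([ 0.00177904,  0.00635109, -0.06484583]), 'grip_width': 91.71762191178041}
top [[603.0, 0.0, 321.2], [0.0, 603.0, 235.5], [0.0, 0.0, 1.0]] [[-0.047, -0.976, 0.213, 356.753], [-0.999, 0.046, -0.012, 10.593], [0.002, -0.213, -0.977, 1162.871], [0.0, 0.0, 0.0, 1.0]]
side [[481.3, 0.0, 323.0], [0.0, 481.3, 237.2], [0.0, 0.0, 1.0]] [[-1.0, -0.009, 0.007, 577.788], [-0.011, 0.58, -0.815, 804.326], [0.004, -0.815, -0.58, 650.171], [0.0, 0.0, 0.0, 1.0]]
```

View pics/top0.png

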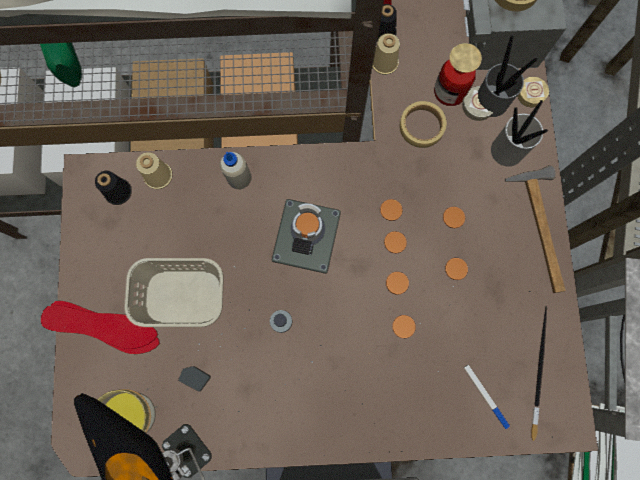

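View pics/side0.png

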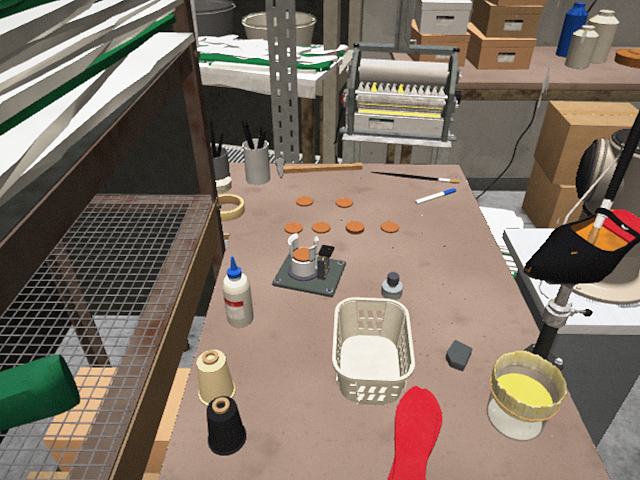

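The top view shows six orange lifts at about (391,209), (395,242), (397,283), (403,326), (454,217) and (456,268). The press is at (307,235) with its push pad at (303,246), the basket at (174,292), the weight at (281,320) and the bottle at (235,170). The side view shows the same layout, with one lift at (355,227) looking thicker.

```bash
cat > h.py <<'E'
from plant import *
import cv2, numpy as np
def ray(n,u,v):
    c=camera_info(n);K=np.array(c["camera_matrix"]);P=np.array(c["pose"])
    return P[:3,3],P[:3,:3]@np.linalg.solve(K,[u,v,1.])
def pl(n,u,v,z):
    o,d=ray(n,u,v);return o+d*(z-o[2])/d[2]
def tri(p,q):
    o1,d1=ray("top",*p);o2,d2=ray("side",*q)
    s=np.linalg.lstsq(np.c_[d1,-d2],o2-o1,rcond=None)[0]
    a=o1+d1*s[0];b=o2+d2*s[1];return (a+b)/2,np.linalg.norm(a-b)
def proj(n,p):
    c=camera_info(n);P=np.linalg.inv(np.array(c["pose"]));q=np.array(c["camera_matrix"])@(P[:3,:3]@p+P[:3,3]);return q[:2]/q[2]
def orange(im,lo=(3,120,90),hi=(16,255,255)):
    return cv2.inRange(cv2.cvtColor(im,cv2.COLOR_RGB2HSV),lo,hi)
def blobs(m,amin=60,amax=2000):
    cs=cv2.findContours(m,cv2.RETR_EXTERNAL,cv2.CHAIN_APPROX_NONE)[0]
    return [c for c in cs if amin<cv2.contourArea(c)<amax]
def cen(c):
    m=cv2.moments(c);return np.array([m["m10"]/m["m00"],m["m01"]/m["m00"]])
def snap(n,name,box=None,s=1):
    im=capture(n);b=cv2.cvtColor(im,cv2.COLOR_RGB2BGR)
    if box: x0,y0,x1,y1=box;b=cv2.resize(b[y0:y1,x0:x1],None,fx=s,fy=s,interpolation=cv2.INTER_CUBIC)
    cv2.imwrite(f"pics/{name}.png",b);return im
E
python3 - <<'E'
from h import *
t=cv2.cvtColor(cv2.imread("pics/top0.png"),cv2.COLOR_BGR2RGB);s=cv2.cvtColor(cv2.imread("pics/side0.png"),cv2.COLOR_BGR2RGB)
S=[(cen(c),c) for c in blobs(orange(s),40,1000) if 170<cen(c)[1]<290 and 200<cen(c)[0]<420]
print(len(S))
for c in blobs(orange(t),150,900):
    u=cen(c)
    if not(200<u[0]<500 and 180<u[1]<350):continue
    p=pl("top",*u,5);q=proj("side",p)
    k=min(S,key=lambda a:np.hypot(*(a[0]-q)))
    x,y,w,h=cv2.boundingRect(k[1]);X,g=tri(u,k[0])
    print(u.round(1),cv2.contourArea(c),p.round(1),"side",k[0].round(1),q.round(1),w,h,cv2.contourArea(k[1]),X.round(1),round(g,1))
b=cv2.imread("pics/side0.png")
a=cv2.resize(b[190:300,260:420],None,fx=5,fy=5,interpolation=cv2.INTER_CUBIC);cv2.imwrite("pics/side0c.png",a)
b=cv2.imread("pics/top0.png")
a=cv2.resize(b[190:340,260:350],None,fx=4,fy=4,interpolation=cv2.INTER_CUBIC);cv2.imwrite("pics/top0c.png",a)
E
```

```text
8
[403.6 326.2] 382.5 [ 425. -152.    5.] side [389.5 226.6] [390.1 225.7] 18 10 130.0 [ 425.7 -152.6    1.7] 1.1
[396.9 282.6] 374.0 [ 508.8 -145.6    5. ] side [354.6 226. ] [355.2 226.8] 18 11 135.5 [ 509.5 -145.5    7.1] 1.9
[456.1 268.4] 364.0 [ 531.1 -262.5    5. ] side [343.9 202. ] [344.6 201.3] 17 9 103.0 [ 532.1 -263.3    2.2] 1.3
[394.9 241.8] 355.5 [ 589.3 -147.5    5. ] side [320.8 226.9] [321.5 226.1] 18 11 134.5 [ 590.5 -148.     2.2] 1.2
[307.  223.1] 353.5 [635.1  23.1   5. ] side [301.2 253.9] [298.6 271.5] 16 13 155.0 [626.5  22.4  50.2] 4.4
[453.5 216.9] 345.0 [ 634.  -267.2    5. ] side [304.1 200.9] [304.8 200. ] 17 9 105.5 [ 635.5 -268.1    1.6] 1.3
[390.8 209.4] 343.0 [ 655.2 -144.2    5. ] side [293.1 227.5] [293.8 226.6] 19 10 129.5 [ 656.5 -144.7    2. ] 1.1
```

View pics/side0c.png

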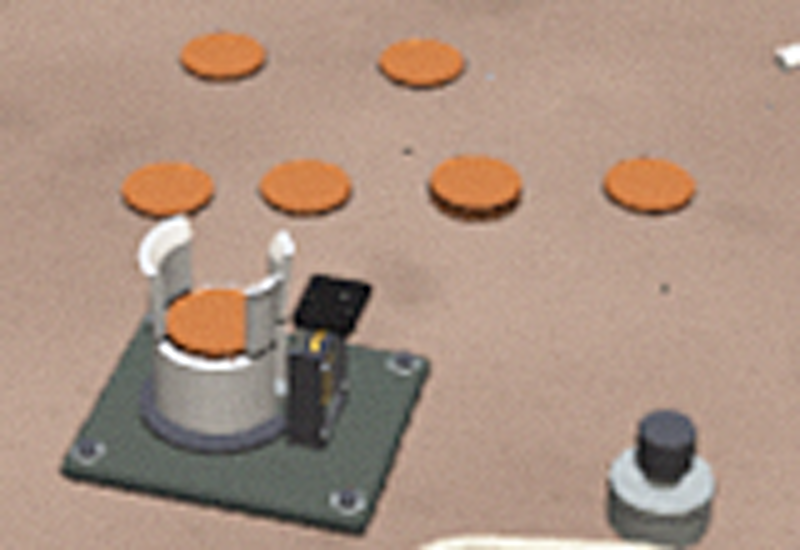

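View pics/top0c.png

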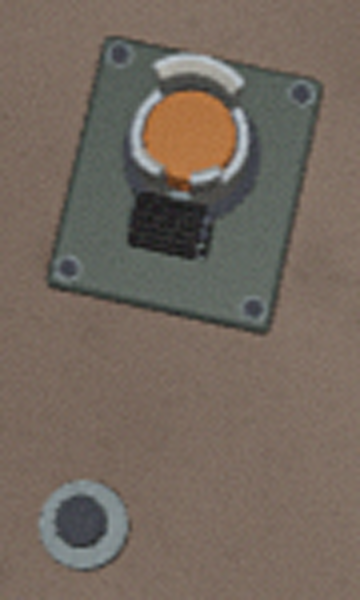

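The side crop shows only the lift at full-frame pixel (355,226) with a thick side wall. That makes one thick lift and five thin ones, so the stack is 1 thick + 4 thin. The top crop shows the press base turned about 12° and the weight at about (281,320).

Run:
```python
from h import *
from scipy.spatial.transform import Rotation as Ro
b=cv2.imread("pics/top0.png");t=cv2.cvtColor(b,cv2.COLOR_BGR2RGB)
hsv=cv2.cvtColor(t,cv2.COLOR_RGB2HSV)
def reg(m,x0,y0,x1,y1):
    k=np.zeros_like(m);k[y0:y1,x0:x1]=m[y0:y1,x0:x1];return k
# base: greenish (h 40-100)
m=reg(cv2.inRange(hsv,(40,15,20),(110,120,140)),262,192,350,280)
m=cv2.morphologyEx(m,cv2.MORPH_CLOSE,np.ones((3,3)))
c=max(blobs(m,500,9000),key=cv2.contourArea);hull=cv2.convexHull(c)
W=np.array([pl("top",*p[0],10)[:2] for p in hull],np.float32)
r=cv2.minAreaRect(W);print("base rect",r)
bp=cv2.boxPoints(r);print(bp.round(1).tolist())
# bolts
cr=np.array([[120,54],[302,94],[68,268],[254,308]])/4+[260,190]
B=np.array([pl("top",*p,12)[:2] for p in cr]);cb=B.mean(0);dx=(B[0]+B[1]-B[2]-B[3]);yaw=np.arctan2(dx[1],dx[0]);dy=(B[0]+B[2]-B[1]-B[3])
print("bolts",B.round(1).tolist(),"yaw",np.degrees(yaw),np.degrees(np.arctan2(-dy[0],dy[1])),"origin",cb+13*np.array([np.cos(yaw),np.sin(yaw)]))
print("heel53",pl("top",307,223.1,53))
print("pad",pl("top",260+167/4,190+226/4,73), "knob",pl("top",280.2,320.2,48),"foot",pl("top",281,321.2,22))
for z,q in((79,(126,259)),(79,(222,259)),(79,(222,327)),(79,(126,327))):print("rim",pl("top",*q,z).round(1))
print("bottle top",pl("top",231,157,150).round(),"base",pl("top",240,186,5).round())
print("thick",pl("top",396.9,282.6,10).round(1))
o=get_obs();R=Ro.from_euler("xyz",o["tcp_rot"]).as_matrix();print("tool x",R[:,0].round(3),"jaw",R[:,2].round(3),np.degrees(np.arctan2(R[1,2],R[0,2])))
```

```text
base rect ((609.6943969726562, 26.194904327392578), (109.75254821777344, 128.56497192382812), 74.58039855957031)
[[533.0999755859375, -9.600000381469727], [657.0999755859375, -43.79999923706055], [686.2999877929688, 62.0], [562.2999877929688, 96.19999694824219]]
bolts [[674.8, 54.8], [650.2, -33.9], [568.7, 83.9], [544.8, -5.2]] yaw -15.293567268609877 -15.23154547162084 origin [622.15834043  21.48187113]
heel53 [623.56210053  22.52192096  53.        ]
pad [574.92617309  33.85019059  73.        ] knob [443.97943019  79.49903553  48.        ] foot [444.0784652   79.66711756  22.        ]
rim [565.6 354.7  79. ]
rim [557.4 179.9  79. ]
rim [434.4 181.5  79. ]
rim [442.5 352.   79. ]
bottle top [727. 151. 150.] base [718. 154.   5.]
thick [ 508.2 -144.8   10. ]
tool x [-0.001 -0.001 -1.   ] jaw [ 0.262  0.965 -0.001] 74.82827447261586
```

carry_out --hand 0 --pt "439 -472 -100 0" --pt "439 -472 -100 0" --pt "439 -472 -100 0" --pt "439 -472 -100 0" --pt "439 -472 -100 0" --pt "439 -472 -100 0" --pt "439 -472 -100 0" --pt "439 -472 -100 0" --pt "439 -472 -100 0" --pt "439 -472 -100 0" --pt "439 -472 -100 0" --pt "439 -472 -100 0" --pt "439 -472 -100 0" --pt "439 -472 -100 0" --pt "439 -472 -100 0" --pt "439 -472 -100 0" --pt "439 -472 -100 0" --pt "439 -472 -100 0" --pt "439 -472 -100 0"

```text
time: 1.68
tool_pos: [575.4, 34.8, 125.6]
tcp_rot: [2.171, 1.568, -2.806]
contact_force: [0.2, -0.2, -0.0]
grip_width: 0.5
```

carry_out --pt "0 0 -30 0" --pt "0 0 -50 0" --pt "0 0 -55 0" --pt "0 0 -58 0" --pt "0 0 -60 0" --pt "0 0 -61 0" --pt "0 0 -61 0" --pt "0 0 -61 0"

```text
time: 2.35
tool_pos: [574.1, 36.2, 66.3]
tcp_rot: [1.963, 1.567, -3.013]
contact_force: [-4.4, 0.3, 6.5]
grip_width: 0.4
```

carry_out --pt "0 0 -1 0" --pt "0 0 -2 0" --pt "0 0 -3 0" --pt "0 0 -3 0"

```text
time: 2.68
tool_pos: [574.1, 36.9, 66.0]
tcp_rot: [2.493, 1.569, -2.481]
contact_force: [-4.1, -2.3, 11.6]
grip_width: 0.4
```

carry_out --pt "0 0 -4 0" --pt "0 0 -4 0" --pt "0 0 5 0" --pt "0 0 15 0" --pt "0 0 30 0" --pt "0 0 50 0" --pt "0 0 80 0" --pt "0 0 100 0" --pt "0 0 100 0"

```text
time: 3.43
tool_pos: [576.2, 37.8, 171.7]
tcp_rot: [-1.516, 1.564, -0.206]
contact_force: [0.6, -0.5, 0.3]
grip_width: 0.2
```

Run:
```python
from h import *
s=snap("side","s1",(250,190,410,310),5);print(get_obs()["tool_pos"],get_obs()["contact_force"])
```

```text
[575.1270577   37.73474474 169.24599078] [ 0.8864974  -0.00556967  0.28540628]
```

View pics/s1.png

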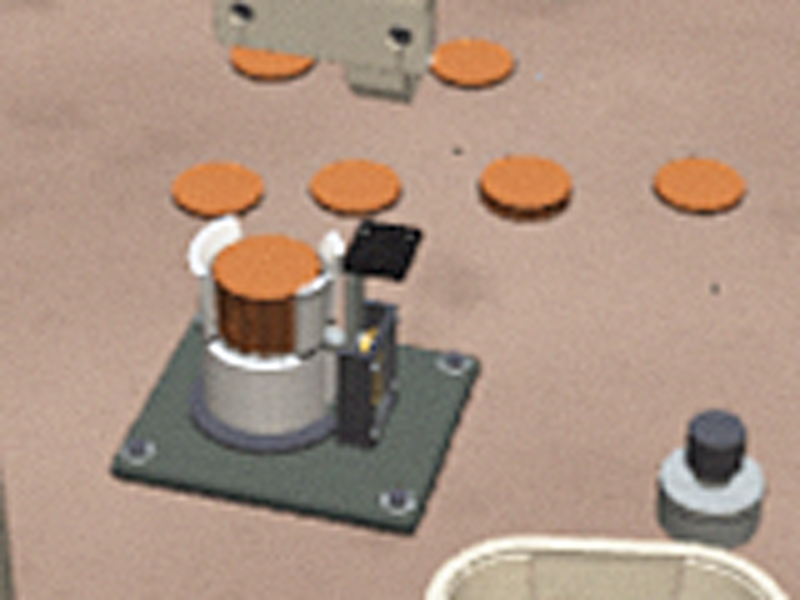

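The ejector is up: the heel stands between the shells at crop (268,290) and the pad is raised at (385,250).

carry_out --hand 70 --pt "47 -15 0 0" --pt "47 -15 0 0" --pt "47 -15 0 0" --pt "47 -15 -20 0" --pt "47 -15 -40 0" --pt "47 -15 -50 0" --pt "47 -15 -50 0" --pt "47 -15 -50 0" --pt "47 -15 -50 0"

```text
time: 4.23
tool_pos: [622.4, 22.9, 120.3]
tcp_rot: [-1.574, 1.566, -0.263]
contact_force: [0.5, -0.2, 0.2]
grip_width: 55.6
```

Run:
```python
from h import *
from scipy.spatial.transform import Rotation as Ro
snap("top","t1",(240,150,380,270),5)
o=get_obs();print(o["tool_pos"],o["grip_width"]);R=Ro.from_euler("xyz",o["tcp_rot"]).as_matrix();print(R[:,0].round(3),np.degrees(np.arctan2(R[1,2],R[0,2])))
```

```text
[622.65740327  22.87148009 120.54023396] 59.78087272907059
[ 0.006 -0.001 -1.   ] 75.08889058242913
```

View pics/t1.png

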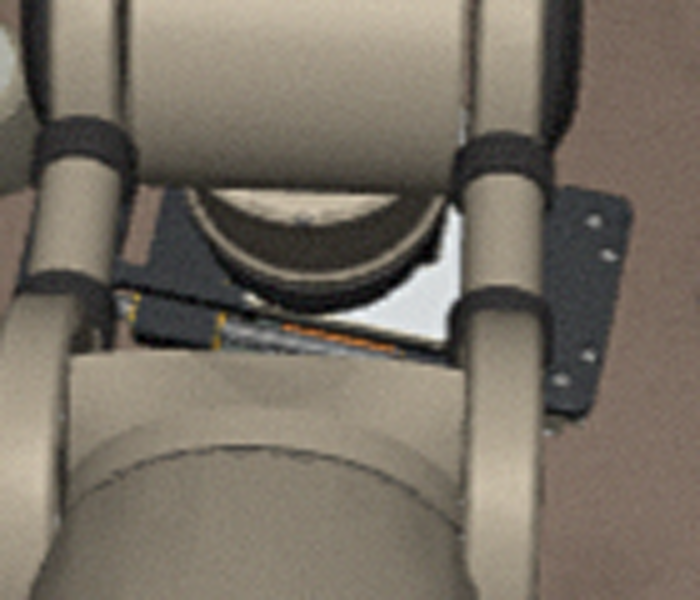

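The arm hides the press in this view, so I'll go down and watch the forces.

carry_out --hand 70 --pt "0 -0.5 -10 0" --pt "0 -0.5 -22 0" --pt "0 -0.5 -34 0" --pt "0 -0.5 -45 0" --pt "0 -0.5 -54 0" --pt "0 -0.5 -54 0"

```text
time: 4.78
tool_pos: [621.5, 22.4, 64.4]
tcp_rot: [-1.766, 1.568, -0.456]
contact_force: [-0.2, -1.1, -0.7]
grip_width: 70.4
```

carry_out --hand 30 --pt "0 0 0 0" --pt "0 0 0 0" --pt "0 0 0 0" --pt "0 0 0 0" --pt "0 0 0 0" --pt "0 0 0 0"

```text
time: 5.28
tool_pos: [621.9, 22.4, 65.0]
tcp_rot: [-1.637, 1.567, -0.326]
contact_force: [-0.9, 0.1, 1.2]
grip_width: 43.3
```

carry_out --hand 20 --pt "0 0 0 0" --pt "0 0 0 0" --pt "0 0 10 0" --pt "0 0 25 0" --pt "0 0 45 0" --pt "0 0 70 0" --pt "0 0 90 0" --pt "0 0 90 0"

```text
time: 5.95
tool_pos: [624.2, 22.3, 160.4]
tcp_rot: [-1.471, 1.558, -0.16]
contact_force: [1.2, 0.2, -0.1]
grip_width: 43.2
```

carry_out --pt "-15 30 0 0" --pt "-30 60 0 0" --pt "-45 90 0 0" --pt "-60 120 0 0" --pt "-75 150 0 0" --pt "-90 180 0 0" --pt "-105 210 0 0" --pt "-115 230 0 0" --pt "-122 244 0 0" --pt "-122 244 0 0" --pt "-122 244 0 0"

```text
time: 6.87
tool_pos: [501.7, 266.6, 160.2]
tcp_rot: [-1.522, 1.559, -0.21]
contact_force: [0.0, 0.2, -0.2]
grip_width: 43.3
```

Run:
```python
from h import *
from scipy.spatial.transform import Rotation as Ro
snap("side","s2",(240,180,460,420),2.5)
o=get_obs();print(o["tool_pos"],o["grip_width"]);R=Ro.from_euler("xyz",o["tcp_rot"]).as_matrix();print(R[:,0].round(3),np.degrees(np.arctan2(R[1,2],R[0,2])))
```

```text
[502.23790275 265.89253214 160.20406781] 43.380962188133864
[ 0.012 -0.003 -1.   ] 75.12526153978543
```

View pics/s2.png

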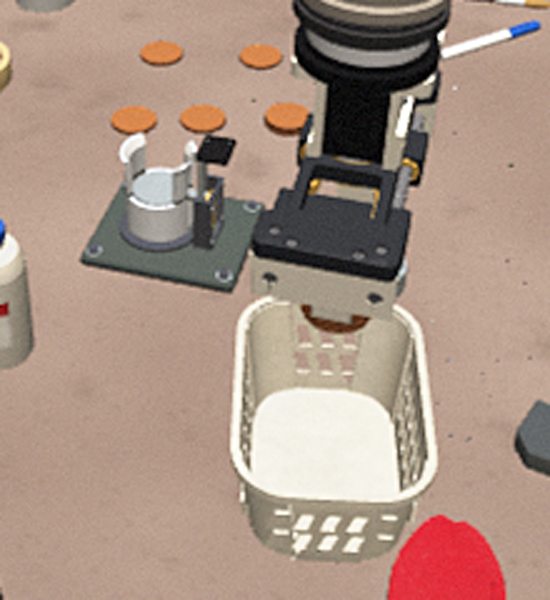

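The heel is in the grip above the basket and the empty ejector plate shows in the sleeve. Next I lower and release it.

carry_out --pt "0 0 -35 0" --pt "0 0 -70 0" --pt "0 0 -100 0" --pt "0 0 -120 0" --pt "0 0 -132 0" --pt "0 0 -138 0" --pt "0 0 -140 0" --pt "0 0 -140 0"

```text
time: 7.58
tool_pos: [502.8, 265.2, 20.3]
tcp_rot: [-1.525, 1.558, -0.215]
contact_force: [0.7, 0.2, -0.3]
grip_width: 43.2
```

carry_out --hand 62 --pt "0 0 0 0" --pt "0 0 0 0" --pt "0 0 0 0" --pt "0 0 0 0" --pt "0 0 10 0" --pt "0 0 40 0" --pt "0 0 80 0" --pt "0 0 120 0" --pt "0 0 140 0" --pt "0 0 140 0"

```text
time: 8.42
tool_pos: [505.4, 266.4, 167.0]
tcp_rot: [-1.253, 1.548, 0.057]
contact_force: [0.9, 1.0, 0.2]
grip_width: 61.7
```

```bash
cat > det.py <<'E'
from h import *
from scipy.spatial.transform import Rotation as Ro
def run(name=None,n=None):
    t=capture("top");s=capture("side")
    S=[(cen(c),c) for c in blobs(orange(s),40,1000)]
    for c in blobs(orange(t),100,900):
        u=cen(c)
        if not(160<u[0]<520 and 160<u[1]<400):continue
        p=pl("top",*u,5);q=proj("side",p);k=min(S,key=lambda a:np.hypot(*(a[0]-q)))
        X,g=tri(u,k[0]);print(u.round(1),cv2.contourArea(c),p.round(1),"tri",X.round(1),round(g,1))
    P=[]
    o=get_obs();R=Ro.from_euler("xyz",o["tcp_rot"]).as_matrix()
    print(o["time"],o["tool_pos"].round(1),o["grip_width"],"tool x",R[:,0].round(3),"jaw",np.degrees(np.arctan2(R[1,2],R[0,2])).round(2))
    return t,s
if __name__=="__main__":run()
E
python3 det.py
```

```text
[403.6 326.2] 385.5 [ 424.9 -152.     5. ] tri [ 468.6 -159.5   -8.3] 86.2
[397.  282.6] 374.0 [ 508.9 -145.7    5. ] tri [ 510.6 -145.8    7.2] 4.0
[456.1 268.4] 366.0 [ 531.  -262.4    5. ] tri [ 532.1 -263.2    2.2] 1.4
[394.9 241.8] 352.5 [ 589.3 -147.5    5. ] tri [ 590.5 -148.     2. ] 1.2
[453.6 216.9] 342.0 [ 634.  -267.3    5. ] tri [ 635.6 -268.3    1.5] 1.3
[390.8 209.4] 341.5 [ 655.1 -144.2    5. ] tri [ 656.5 -144.6    2.1] 1.1
8.5167 [503.  265.4 161.7] 61.86406144431988 tool x [ 0.014 -0.002 -1.   ] jaw 75.08
```

carry_out --hand 64 --pt "0 -40 -10 0" --pt "1 -80 -20 0" --pt "1 -120 -30 0" --pt "2 -160 -40 0" --pt "2 -200 -40 0" --pt "3 -240 -40 0" --pt "3 -280 -40 0" --pt "4 -320 -40 0" --pt "5 -360 -50 0" --pt "5 -395 -70 0" --pt "5 -410 -100 0" --pt "5 -410 -130 0" --pt "5 -410 -146 0" --pt "5 -410 -146 0" --pt "5 -410 -146 0"

```text
time: 9.77
tool_pos: [506.6, -144.0, 14.3]
tcp_rot: [-1.307, 1.56, 0.004]
contact_force: [-0.1, 0.8, -0.6]
grip_width: 64.1
```

carry_out --pt "1 -0.5 -6 0" --pt "1 -0.5 -12 0" --pt "1 -0.5 -12 0" --pt "1 -0.5 -12 0"

```text
time: 10.1
tool_pos: [507.8, -144.3, 2.5]
tcp_rot: [-1.323, 1.56, -0.012]
contact_force: [-1.2, 1.1, 0.4]
grip_width: 63.8
```

carry_out --hand 20 --pt "0 0 0 0" --pt "0 0 0 0" --pt "0 0 0 0" --pt "0 0 0 0" --pt "0 0 0 0" --pt "0 0 0 0" --pt "0 0 0 0"

```text
time: 10.68
tool_pos: [508.0, -144.4, 2.8]
tcp_rot: [-1.337, 1.56, -0.026]
contact_force: [0.6, 1.0, 3.7]
grip_width: 42.7
```

carry_out --pt "0 0 15 0" --pt "0 0 50 0" --pt "0 0 90 0" --pt "20 29 120 0" --pt "43 63 122 0" --pt "66 97 122 0" --pt "89 131 122 0" --pt "105 153 122 0" --pt "114 167 122 0" --pt "114 167 122 0" --pt "114 167 122 0" --pt "114 167 122 0"

```text
time: 11.68
tool_pos: [621.3, 22.0, 124.4]
tcp_rot: [-1.371, 1.561, -0.061]
contact_force: [-0.2, -0.8, 0.6]
grip_width: 43.1
```

Run:
```python
from h import *
from scipy.spatial.transform import Rotation as Ro
snap("side","s3",(230,180,390,300),5)
o=get_obs();print(o["tool_pos"],o["grip_width"]);R=Ro.from_euler("xyz",o["tcp_rot"]).as_matrix();print(R[:,0].round(3),np.degrees(np.arctan2(R[1,2],R[0,2])))
```

```text
[621.30004608  21.60654147 124.56197305] 42.782146571689545
[ 0.01  -0.001 -1.   ] 75.04341306826463
```

View pics/s3.png

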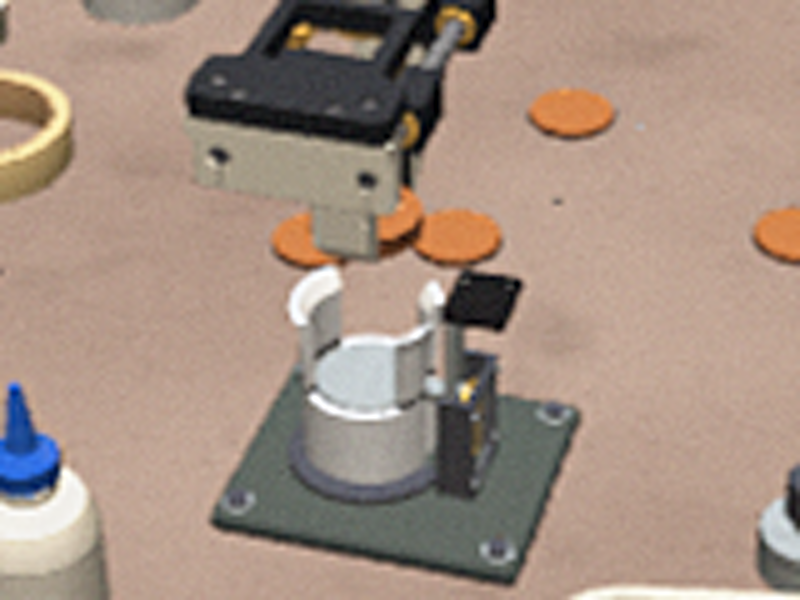

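The lift is held above the sleeve, the empty plate shows at ring height, and the slot faces the camera.

carry_out --pt "1 0.5 -20 0" --pt "1 0.5 -30 0" --pt "1 0.5 -37 0" --pt "1 0.5 -44 0" --pt "1 0.5 -51 0" --pt "1 0.5 -58 0" --pt "1 0.5 -65 0" --pt "1 0.5 -69 0" --pt "1 0.5 -70 0" --pt "1 0.5 -70 0"

```text
time: 12.57
tool_pos: [622.2, 22.1, 54.4]
tcp_rot: [-1.367, 1.561, -0.058]
contact_force: [-0.9, 0.1, -0.3]
grip_width: 42.9
```

carry_out --hand 62 --pt "0 0 0 0" --pt "0 0 0 0" --pt "0 0 0 0" --pt "0 0 0 0" --pt "0 0 15 0" --pt "0 0 45 0" --pt "0 0 65 0" --pt "-6 -35 68 0" --pt "-13 -75 68 0" --pt "-20 -115 68 0" --pt "-27 -150 60 0" --pt "-33 -170 25 0" --pt "-33 -170 -15 0" --pt "-33 -170 -40 0" --pt "-33 -170 -40 0" --pt "-33 -170 -40 0"

```text
time: 13.9
tool_pos: [588.7, -147.7, 13.8]
tcp_rot: [-1.262, 1.563, 0.048]
contact_force: [1.4, 0.3, 1.0]
grip_width: 62.0
```

Run:
```python
from h import *
from det import run
t,s=run()
cv2.imwrite("pics/s4.png",cv2.cvtColor(cv2.resize(s[180:300,230:390],None,fx=4,fy=4,interpolation=cv2.INTER_CUBIC),cv2.COLOR_RGB2BGR))
```

```text
[182.  293.7] 403.0 [507.  269.2   5. ] tri [504.7 265.4  22.1] 0.0
[307.5 222.1] 357.0 [637.1  22.    5. ] tri [626.4  21.3  57.2] 3.8
14.0 [ 590.8 -148.1   16.5] 61.75788536202754 tool x [ 0.013 -0.002 -1.   ] jaw 75.08
```

View pics/s4.png

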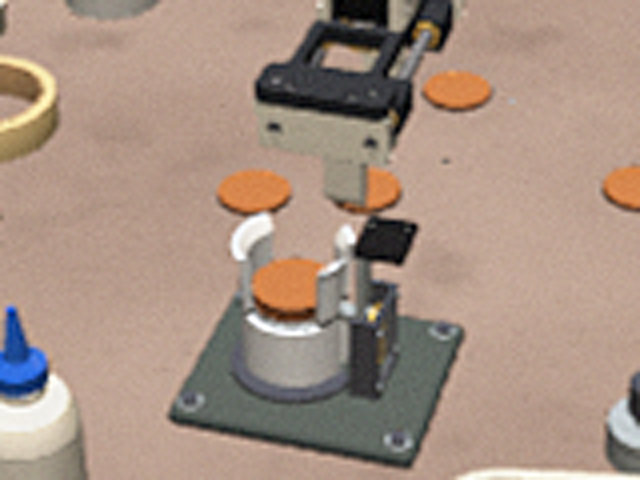

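The thick lift lies flat in the sleeve at crop (290,285), and the gripper is over the second lift.

carry_out --pt "-1 0 -6 0" --pt "-1 0 -12 0" --pt "-1 0 -14 0" --pt "-1 0 -14 0"

```text
time: 14.33
tool_pos: [589.6, -147.8, 2.3]
tcp_rot: [-1.439, 1.558, -0.128]
contact_force: [0.1, 0.4, -0.6]
grip_width: 62.0
```

carry_out --hand 20 --pt "0 0 -0.5 0" --pt "0 0 -0.8 0" --pt "0 0 -0.8 0" --pt "0 0 -0.8 0" --pt "0 0 -0.8 0" --pt "0 0 -0.8 0" --pt "0 0 -0.8 0" --pt "0 0 -0.8 0"

```text
time: 15.0
tool_pos: [589.7, -147.8, 1.6]
tcp_rot: [-1.443, 1.558, -0.132]
contact_force: [0.1, -0.1, -0.0]
grip_width: 42.3
```

carry_out --pt "0 0 15 0" --pt "0 0 50 0" --pt "0 0 90 0" --pt "6 30 115 0" --pt "14 70 118 0" --pt "22 110 118 0" --pt "28 145 118 0" --pt "32 163 118 0" --pt "33 170 118 0" --pt "33 170 118 0" --pt "33 170 112 0" --pt "33 170 100 0" --pt "33 170 92 0" --pt "33 170 85 0" --pt "33 170 78 0" --pt "33 170 71 0" --pt "33 170 65 0" --pt "33 170 62 0" --pt "33 170 62 0"

```text
time: 16.58
tool_pos: [622.4, 22.1, 62.9]
tcp_rot: [-1.458, 1.559, -0.148]
contact_force: [-0.5, -0.6, 0.4]
grip_width: 42.1
```

carry_out --hand 62 --pt "0 0 0 0" --pt "0 0 0 0" --pt "0 0 0 0" --pt "0 0 0 0" --pt "0 0 15 0" --pt "0 0 40 0" --pt "0 0 55 0" --pt "7 -35 58 0" --pt "15 -75 58 0" --pt "23 -115 55 0" --pt "30 -150 45 0" --pt "33 -166 15 0" --pt "33 -166 -20 0" --pt "33 -166 -45 0" --pt "33 -166 -45 0" --pt "33 -166 -45 0" --pt "33 -166 -45 0"

```text
time: 18.0
tool_pos: [656.7, -144.0, 19.9]
tcp_rot: [-1.495, 1.556, -0.184]
contact_force: [0.1, -0.4, 1.2]
grip_width: 62.0
```

```bash
python3 det.py
python3 - <<'E'
from h import *
snap("side","s5",(230,180,430,300),4)
E
```

```text
[181.9 293.7] 398.5 [507.  269.4   5. ] tri [504.7 265.6  22.2] 0.0
[456.1 268.4] 363.5 [ 531.  -262.5    5. ] tri [ 532.2 -263.3    2.1] 1.4
[307.2 222. ] 366.5 [637.4  22.5   5. ] tri [626.3  21.7  59.5] 4.2
[459.8 218.2] 108.5 [ 630.8 -279.3    5. ] tri [ 631.2 -281.6   -5.3] 4.0
18.1 [ 657.  -144.1   20.7] 61.84097204307234 tool x [ 0.016 -0.003 -1.   ] jaw 75.13
```

View pics/s5.png

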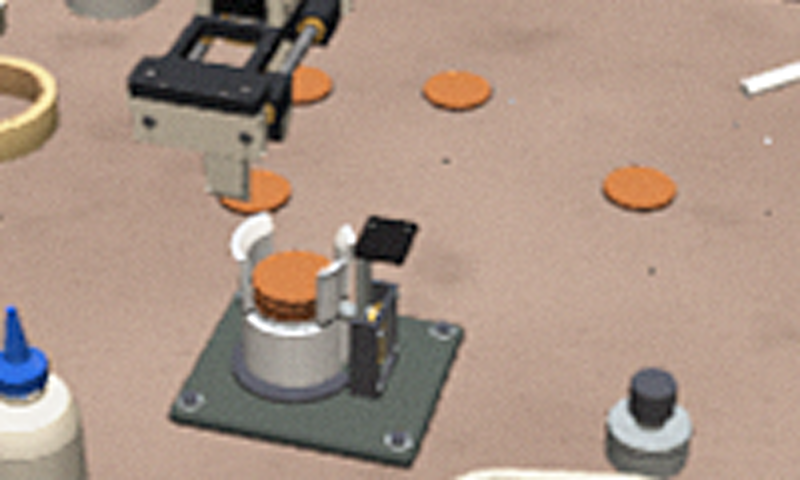

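Two lifts are stacked flat in the sleeve, and the third lift is still where it was under the gripper at crop (255,190).

carry_out --pt "-1.7 0 -8 0" --pt "-1.7 0 -15 0" --pt "-1.7 0 -18.5 0" --pt "-1.7 0 -18.5 0" --pt "-1.7 0 -18.5 0"

```text
time: 18.57
tool_pos: [654.8, -143.9, 1.5]
tcp_rot: [-1.496, 1.556, -0.185]
contact_force: [-0.8, -0.3, -0.0]
grip_width: 61.9
```

carry_out --hand 20 --pt "0 0 0 0" --pt "0 0 0 0" --pt "0 0 0 0" --pt "0 0 0 0" --pt "0 0 0 0" --pt "0 0 0 0" --pt "0 0 0 0" --pt "0 0 0 0"

```text
time: 19.23
tool_pos: [654.9, -143.9, 1.6]
tcp_rot: [-1.501, 1.555, -0.19]
contact_force: [-0.1, 0.1, 1.4]
grip_width: 42.3
```

carry_out --pt "0 0 15 0" --pt "0 0 50 0" --pt "0 0 90 0" --pt "-6 30 115 0" --pt "-14 70 118 0" --pt "-22 110 118 0" --pt "-28 145 118 0" --pt "-32 160 118 0" --pt "-32.5 166 118 0" --pt "-32.5 166 118 0" --pt "-32.5 166 112 0" --pt "-32.5 166 100 0" --pt "-32.5 166 92 0" --pt "-32.5 166 85 0" --pt "-32.5 166 78 0" --pt "-32.5 166 71 0" --pt "-32.5 166 67 0" --pt "-32.5 166 67 0" --pt "-32.5 166 67 0"

```text
time: 20.82
tool_pos: [622.6, 21.9, 68.5]
tcp_rot: [-1.506, 1.555, -0.195]
contact_force: [0.2, 0.0, -0.1]
grip_width: 42.3
```

carry_out --hand 62 --pt "0 0 0 0" --pt "0 0 0 0" --pt "0 0 0 0" --pt "0 0 0 0" --pt "0 0 15 0" --pt "0 0 40 0" --pt "0 0 52 0" --pt "-11 -35 54 0" --pt "-23 -72 54 0" --pt "-35 -110 54 0" --pt "-47 -147 54 0" --pt "-59 -184 54 0" --pt "-71 -221 50 0" --pt "-82 -255 40 0" --pt "-91.5 -284.5 15 0" --pt "-91.5 -284.5 -20 0" --pt "-91.5 -284.5 -48 0" --pt "-91.5 -284.5 -48 0" --pt "-91.5 -284.5 -48 0" --pt "-91.5 -284.5 -48 0"

```text
time: 22.48
tool_pos: [532.2, -262.8, 22.2]
tcp_rot: [-1.554, 1.553, -0.243]
contact_force: [1.2, 0.2, 0.9]
grip_width: 61.6
```

Run:
```python
from h import *
from det import run
t,s=run()
cv2.imwrite("pics/s6.png",cv2.cvtColor(cv2.resize(s[180:300,230:430],None,fx=4,fy=4,interpolation=cv2.INTER_CUBIC),cv2.COLOR_RGB2BGR))
for c in blobs(orange(s),30,1000):
    if cen(c)[1]<300: print("side",cen(c).round(1),cv2.boundingRect(c))
```

```text
[181.9 293.7] 399.5 [507.  269.3   5. ] tri [504.7 265.3  22.8] 0.1
[307.3 221.2] 386.0 [638.9  22.2   5. ] tri [625.8  21.5  64.4] 2.6
[451.8 216.3] 276.0 [ 635.4 -263.9    5. ] tri [ 635.6 -264.1    4.4] 0.1
22.5833 [ 532.6 -262.9   22.9] 62.14049116329762 tool x [ 0.019 -0.005 -1.   ] jaw 75.19
side [301.9 248.2] (293, 241, 21, 19)
side [389.4 226.6] (381, 222, 18, 11)
side [601.8 238.1] (575, 221, 53, 31)
side [345.4 202.8] (336, 198, 17, 9)
side [304.2 200.8] (296, 197, 17, 9)
side [228.9 199.5] (218, 196, 22, 9)
side [302.9 169. ] (284, 165, 47, 8)
side [615.4 128. ] (608, 126, 24, 7)
side [430.4  58.1] (419, 54, 31, 8)
side [630.8  55.8] (616, 49, 24, 19)
side [489.3  55.8] (477, 38, 32, 31)
side [454.4  43.8] (430, 31, 41, 35)
```

carry_out --pt "-1.6 0.3 -10 0" --pt "-1.6 0.3 -18 0" --pt "-1.6 0.3 -21 0" --pt "-1.6 0.3 -21 0" --pt "-1.6 0.3 -21 0"

```text
time: 23.0
tool_pos: [530.8, -262.4, 1.5]
tcp_rot: [-1.573, 1.552, -0.261]
contact_force: [0.8, -0.3, -0.0]
grip_width: 61.7
```

carry_out --hand 20 --pt "0 0 0 0" --pt "0 0 0 0" --pt "0 0 0 0" --pt "0 0 0 0" --pt "0 0 0 0" --pt "0 0 0 0" --pt "0 0 0 0" --pt "0 0 0 0"

```text
time: 23.67
tool_pos: [530.9, -262.5, 1.7]
tcp_rot: [-1.581, 1.552, -0.268]
contact_force: [0.1, -0.0, 1.4]
grip_width: 42.0
```

View pics/s6.png

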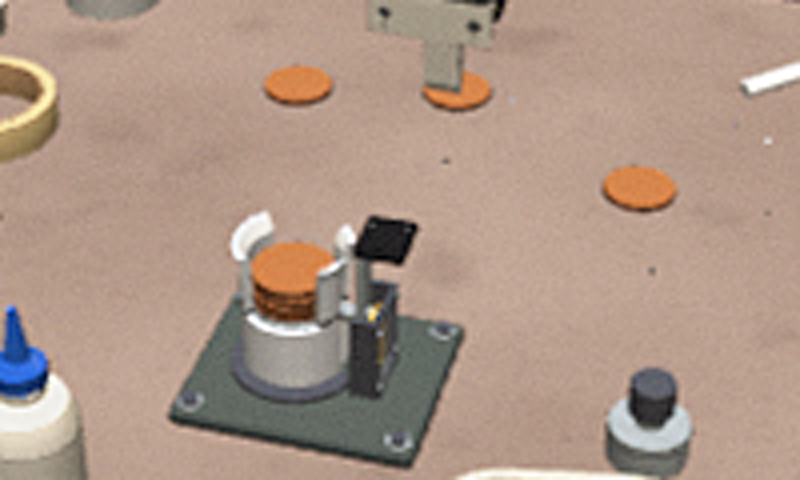

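Three lifts are stacked flat and the fourth is gripped.

carry_out --pt "0 0 15 0" --pt "0 0 50 0" --pt "0 0 90 0" --pt "10 31 115 0" --pt "22 68 118 0" --pt "34 105 118 0" --pt "46 142 118 0" --pt "58 180 118 0" --pt "69 215 118 0" --pt "80 250 118 0" --pt "88 275 118 0" --pt "91.5 284.5 118 0" --pt "91.5 284.5 118 0" --pt "91.5 284.5 118 0" --pt "91.5 284.5 118 0"

```text
time: 24.92
tool_pos: [622.0, 20.5, 119.5]
tcp_rot: [-1.616, 1.552, -0.304]
contact_force: [-0.6, -0.6, -0.0]
grip_width: 42.0
```

```bash
python3 -c "
from plant import *
o=get_obs();print(o['tool_pos'],o['grip_width'],o['time'])"
```

```text
[622.01207146  20.46218735 119.49375885] 41.990668717228864 24.9167
```

carry_out --pt "0.4 1.7 -5 0" --pt "0.4 1.7 -12 0" --pt "0.4 1.7 -20 0" --pt "0.4 1.7 -27 0" --pt "0.4 1.7 -34 0" --pt "0.4 1.7 -40 0" --pt "0.4 1.7 -45 0" --pt "0.4 1.7 -46 0" --pt "0.4 1.7 -46 0"

```text
time: 25.67
tool_pos: [622.3, 22.2, 73.2]
tcp_rot: [-1.623, 1.553, -0.312]
contact_force: [0.2, 0.4, -0.1]
grip_width: 41.9
```

carry_out --hand 62 --pt "0 0 0 0" --pt "0 0 0 0" --pt "0 0 0 0" --pt "0 0 0 0" --pt "0 0 15 0" --pt "0 0 40 0" --pt "0 0 54 0" --pt "-26 -23 56 0" --pt "-54 -48 56 0" --pt "-82 -73 56 0" --pt "-110 -98 56 0" --pt "-138 -123 50 0" --pt "-165 -147 40 0" --pt "-185 -163 20 0" --pt "-197.5 -174 -15 0" --pt "-197.5 -174 -45 0" --pt "-197.5 -174 -53 0" --pt "-197.5 -174 -53 0" --pt "-197.5 -174 -53 0" --pt "-197.5 -174 -53 0"

```text
time: 27.33
tool_pos: [426.3, -152.0, 21.5]
tcp_rot: [-1.65, 1.55, -0.338]
contact_force: [-0.1, -0.3, 0.8]
grip_width: 61.9
```

Run:
```python
from h import *
from det import run
t,s=run()
cv2.imwrite("pics/s7.png",cv2.cvtColor(cv2.resize(s[180:300,230:430],None,fx=4,fy=4,interpolation=cv2.INTER_CUBIC),cv2.COLOR_RGB2BGR))
for c in blobs(orange(s),30,1000):
    if 180<cen(c)[1]<300 and cen(c)[0]<420: print("side",cen(c).round(1),cv2.boundingRect(c))
```

```text
[182.  293.7] 401.5 [507.  269.1   5. ] tri [504.8 265.4  21.8] 0.0
[307.2 221.1] 394.5 [639.2  22.5   5. ] tri [625.7  21.7  66.2] 2.9
[453.6 216.9] 345.0 [ 634.  -267.3    5. ] tri [ 635.6 -268.3    1.4] 1.4
27.4333 [ 426.1 -152.    21.5] 62.25293165806997 tool x [ 0.02  -0.007 -1.   ] jaw 75.19
side [301.8 247.6] (293, 239, 21, 21)
side [390.9 228. ] (381, 223, 18, 9)
side [304.  200.9] (296, 197, 17, 9)
side [229.  199.5] (218, 196, 22, 9)
```

carry_out --pt "-1.1 0 -10 0" --pt "-1.1 0 -17 0" --pt "-1.1 0 -19.8 0" --pt "-1.1 0 -19.8 0" --pt "-1.1 0 -19.8 0"

```text
time: 27.85
tool_pos: [425.1, -151.9, 1.9]
tcp_rot: [-1.653, 1.55, -0.341]
contact_force: [0.1, -0.3, -0.1]
grip_width: 61.8
```

View pics/s7.png

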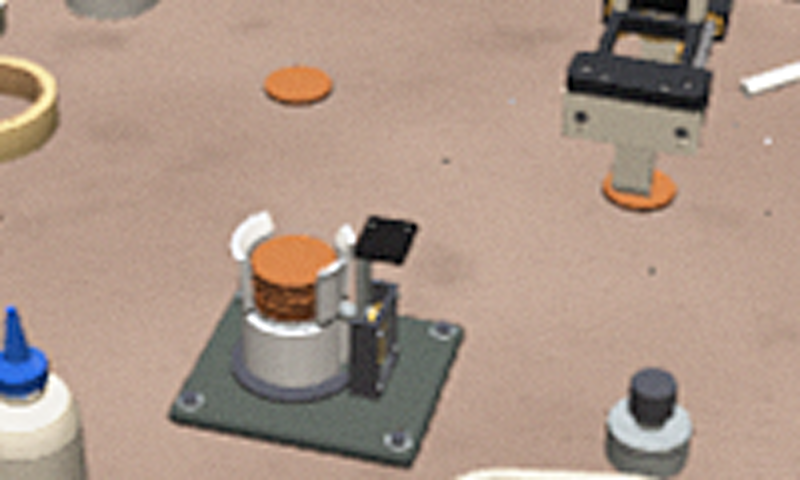

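carry_out --hand 20 --pt "0 0 0 0" --pt "0 0 0 0" --pt "0 0 0 0" --pt "0 0 0 0" --pt "0 0 0 0" --pt "0 0 0 0" --pt "0 0 0 0" --pt "0 0 0 0"

```text
time: 28.52
tool_pos: [425.2, -151.9, 2.0]
tcp_rot: [-1.653, 1.55, -0.341]
contact_force: [-0.3, 0.2, 3.3]
grip_width: 41.6
```

Four lifts are in the sleeve (25 mm) and the last one is gripped.

carry_out --pt "0 0 15 0" --pt "0 0 50 0" --pt "0 0 90 0" --pt "23 20 118 0" --pt "51 45 121 0" --pt "79 70 121 0" --pt "107 95 121 0" --pt "135 119 121 0" --pt "162 143 121 0" --pt "182 161 121 0" --pt "194 171 121 0" --pt "197 174 121 0" --pt "197 174 121 0" --pt "197 174 121 0" --pt "197 174 121 0" --pt "197 174 121 0"

```text
time: 29.85
tool_pos: [621.5, 21.0, 123.2]
tcp_rot: [-1.669, 1.55, -0.358]
contact_force: [-0.8, -0.4, -0.2]
grip_width: 42.0
```

carry_out --pt "0.8 1.2 -5 0" --pt "0.8 1.2 -12 0" --pt "0.8 1.2 -20 0" --pt "0.8 1.2 -27 0" --pt "0.8 1.2 -34 0" --pt "0.8 1.2 -40 0" --pt "0.8 1.2 -44 0" --pt "0.8 1.2 -44.5 0" --pt "0.8 1.2 -44.5 0"

```text
time: 30.6
tool_pos: [622.3, 22.3, 78.5]
tcp_rot: [-1.673, 1.55, -0.362]
contact_force: [1.0, 0.2, 0.2]
grip_width: 41.9
```

carry_out --hand 62 --pt "0 0 0 0" --pt "0 0 0 0" --pt "0 0 0 0" --pt "0 0 0 0" --pt "0 0 10 0" --pt "0 0 35 0" --pt "0 0 52 0" --pt "0 0 52 0"

```text
time: 31.27
tool_pos: [624.6, 22.1, 135.4]
tcp_rot: [-1.598, 1.543, -0.287]
contact_force: [0.8, 0.7, 1.1]
grip_width: 61.9
```

carry_out --hand 0 --pt "-25 6 5 0" --pt "-47 12.5 5 0" --pt "-47 12.5 5 0" --pt "-47 12.5 5 0" --pt "-47 12.5 5 0" --pt "-47 12.5 5 0" --pt "-47 12.5 5 0" --pt "-47 12.5 5 0" --pt "-47 12.5 5 0" --pt "-47 12.5 5 0" --pt "-47 12.5 5 0" --pt "-47 12.5 5 0"

```text
time: 32.27
tool_pos: [577.7, 34.6, 140.3]
tcp_rot: [-1.597, 1.543, -0.286]
contact_force: [-0.2, -0.1, -0.1]
grip_width: 0.4
```

Run:
```python
from h import *
from det import run
t,s=run()
cv2.imwrite("pics/s8.png",cv2.cvtColor(cv2.resize(s[190:310,250:410],None,fx=4,fy=4,interpolation=cv2.INTER_CUBIC),cv2.COLOR_RGB2BGR))
```

```text
[182.  293.7] 403.0 [506.9 269.2   5. ] tri [504.7 265.4  22.1] 0.1
[453.6 216.9] 343.0 [ 634.  -267.3    5. ] tri [ 630.9 -247.1   98.7] 37.6
32.3667 [577.7  34.6 140.4] -0.13244739547480477 tool x [ 0.027 -0.008 -1.   ] jaw 75.14
```

View pics/s8.png

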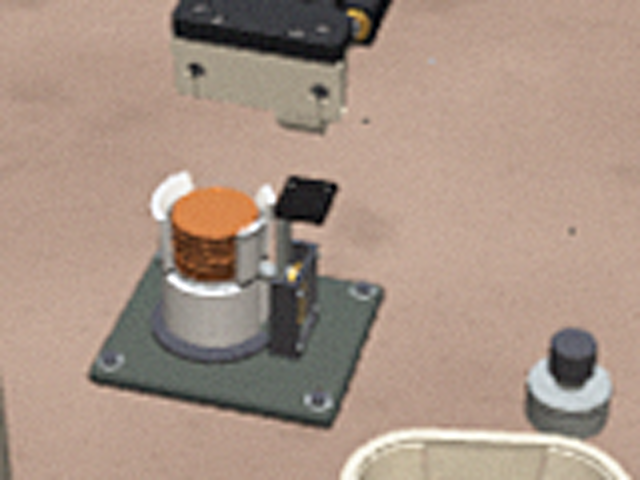

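All five lifts stand flat in the sleeve, from crop (215,210) down to the ring. Next I press the pad.

carry_out --pt "-2.5 0.3 -15 0" --pt "-2.5 0.3 -30 0" --pt "-2.5 0.3 -37 0" --pt "-2.5 0.3 -44 0" --pt "-2.5 0.3 -52 0" --pt "-2.5 0.3 -60 0" --pt "-2.5 0.3 -67 0" --pt "-2.5 0.3 -72 0" --pt "-2.5 0.3 -75 0" --pt "-2.5 0.3 -77 0" --pt "-2.5 0.3 -77 0" --pt "-2.5 0.3 -77 0"

```text
time: 33.37
tool_pos: [574.9, 35.0, 66.0]
tcp_rot: [-1.601, 1.542, -0.289]
contact_force: [-9.6, -0.4, 19.9]
grip_width: 0.5
```

carry_out --pt "0 0 1 0" --pt "0 0 3 0" --pt "0 0 6 0" --pt "0 0 9 0" --pt "0 0 13 0" --pt "0 0 30 0" --pt "0 0 55 0" --pt "0 0 60 0" --pt "0 0 60 0" --pt "0 0 60 0"

```text
time: 34.2
tool_pos: [574.9, 35.0, 125.6]
tcp_rot: [-1.597, 1.542, -0.285]
contact_force: [-0.8, -0.3, -0.8]
grip_width: 0.2
```

Run:
```python
from h import *
from det import run
t,s=run()
cv2.imwrite("pics/s9.png",cv2.cvtColor(cv2.resize(s[190:310,250:410],None,fx=5,fy=5,interpolation=cv2.INTER_CUBIC),cv2.COLOR_RGB2BGR))
```

```text
[181.9 293.6] 398.5 [507.  269.3   5. ] tri [504.8 265.4  22.4] 0.0
[453.6 216.9] 343.0 [ 634.1 -267.3    5. ] tri [ 629.  -246.7   99.6] 34.3
34.3 [574.2  35.  124.6] 0.7046058051658823 tool x [ 0.025 -0.008 -1.   ] jaw 75.15
```

View pics/s9.png

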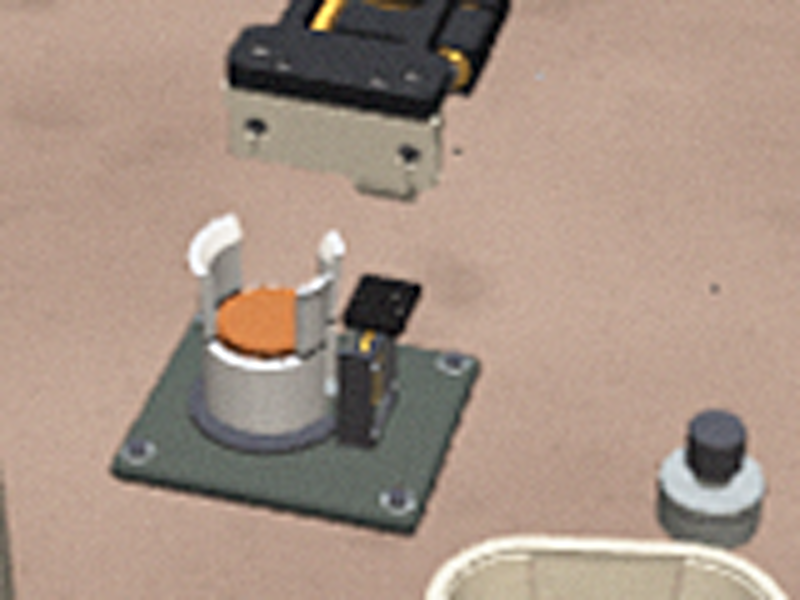

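The ejector is latched and the top lift sits just above the ring, as the heel did at the start. Next is the weight.

carry_out --hand 50 --pt "-35 12 0 0" --pt "-70 24 0 0" --pt "-105 36 0 0" --pt "-130 44.5 0 0" --pt "-130 44.5 -20 0" --pt "-130 44.5 -45 0" --pt "-130 44.5 -60 0" --pt "-130 44.5 -60 0" --pt "-130 44.5 -60 0" --pt "-130 44.5 -60 0"

```text
time: 35.13
tool_pos: [444.5, 79.5, 64.9]
tcp_rot: [-1.617, 1.544, -0.306]
contact_force: [0.2, -0.6, -0.4]
grip_width: 49.7
```

```bash
python3 det.py
```

```text
[182.  293.7] 403.0 [506.9 269.1   5. ] tri [504.7 265.4  21.5] 0.1
[307.1 223.1] 341.5 [635.1  22.8   5. ] tri [626.6  22.   49.9] 4.4
[453.6 216.9] 345.0 [ 634.  -267.3    5. ] tri [ 635.3 -268.2    1.7] 1.1
35.2333 [444.9  79.5  65.4] 50.012557738740185 tool x [ 0.027 -0.008 -1.   ] jaw 75.15
```

carry_out --pt "-0.7 0 -10 0" --pt "-0.7 0 -22 0" --pt "-0.7 0 -32 0" --pt "-0.7 0 -36 0" --pt "-0.7 0 -36 0" --pt "-0.7 0 -36 0"

```text
time: 35.73
tool_pos: [444.5, 79.5, 29.9]
tcp_rot: [-1.594, 1.542, -0.282]
contact_force: [0.4, -0.1, 0.2]
grip_width: 50.0
```

carry_out --hand 5 --pt "0 0 0 0" --pt "0 0 0 0" --pt "0 0 0 0" --pt "0 0 0 0" --pt "0 0 0 0" --pt "0 0 0 0" --pt "0 0 0 0" --pt "0 0 0 0" --pt "0 0 0 0" --pt "0 0 0 0"

```text
time: 36.57
tool_pos: [444.8, 79.6, 30.1]
tcp_rot: [-1.584, 1.542, -0.273]
contact_force: [-0.8, 0.4, 5.6]
grip_width: 23.6
```

carry_out --pt "0 0 10 0" --pt "0 0 30 0" --pt "0 0 60 0" --pt "0 0 90 0" --pt "20 -6 105 0" --pt "50 -16 105 0" --pt "80 -26 105 0" --pt "110 -36 105 0" --pt "138 -45 105 0" --pt "160 -52 105 0" --pt "173 -56 105 0" --pt "178 -57.2 105 0" --pt "178 -57.2 105 0" --pt "178 -57.2 105 0" --pt "178 -57.2 105 0" --pt "178 -57.2 105 0" --pt "178 -57.2 105 0"

```text
time: 37.98
tool_pos: [622.2, 22.7, 135.4]
tcp_rot: [-1.585, 1.542, -0.273]
contact_force: [-0.2, 0.9, -3.3]
grip_width: 22.8
```

Run:
```python
from h import *
from det import run
t,s=run()
cv2.imwrite("pics/s10.png",cv2.cvtColor(cv2.resize(s[180:300,230:390],None,fx=5,fy=5,interpolation=cv2.INTER_CUBIC),cv2.COLOR_RGB2BGR))
```

```text
[182.  293.6] 404.0 [507.1 269.1   5. ] tri [505. 265.  23.] 0.5
[453.6 216.9] 343.0 [ 634.  -267.3    5. ] tri [ 666.2 -313.2 -200.1] 33.3
38.0833 [622.5  22.6 135.4] 22.99575533159689 tool x [ 0.028 -0.008 -1.   ] jaw 75.16
```

View pics/s10.png

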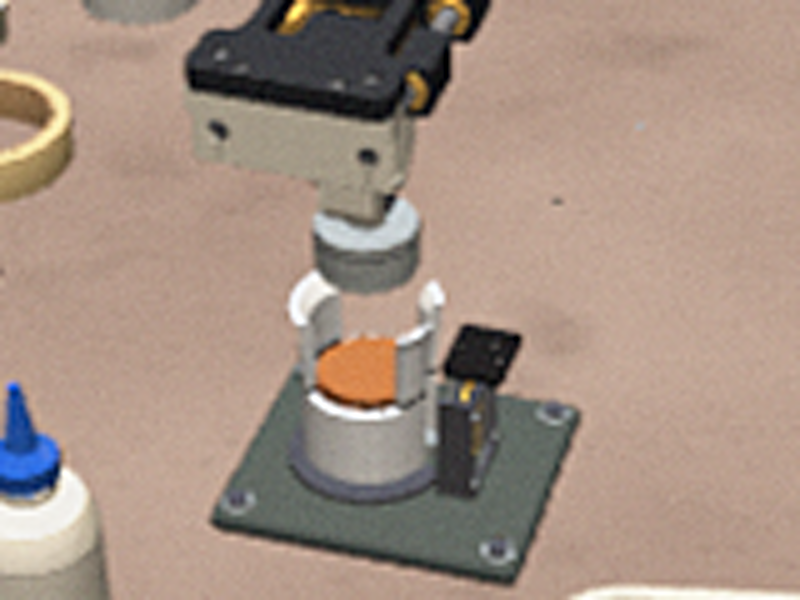

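The weight hangs upright above the sleeve at crop (367,243). I'll lower it gently.

carry_out --pt "0.3 -0.3 -6 0" --pt "0.3 -0.3 -14 0" --pt "0.3 -0.3 -21 0" --pt "0.3 -0.3 -28 0" --pt "0.3 -0.3 -35 0" --pt "0.3 -0.3 -41 0" --pt "0.3 -0.3 -46 0" --pt "0.3 -0.3 -49 0" --pt "0.3 -0.3 -50.5 0" --pt "0.3 -0.3 -50.5 0" --pt "0.3 -0.3 -50.5 0"

```text
time: 39.0
tool_pos: [623.0, 22.3, 85.2]
tcp_rot: [-1.58, 1.541, -0.268]
contact_force: [0.2, 0.4, -2.6]
grip_width: 23.2
```

carry_out --pt "0 0 -1 0" --pt "0 0 -1.8 0" --pt "0 0 -1.8 0" --pt "0 0 -1.8 0"

```text
time: 39.33
tool_pos: [623.4, 22.2, 83.9]
tcp_rot: [-1.573, 1.54, -0.262]
contact_force: [-0.3, 0.4, 0.8]
grip_width: 23.1
```

carry_out --hand 50 --pt "0 0 0 0" --pt "0 0 0 0" --pt "0 0 0 0" --pt "0 0 0 0" --pt "0 0 0 0" --pt "0 0 0 0" --pt "0 0 15 0" --pt "0 0 40 0" --pt "0 0 75 0" --pt "0 0 75 0" --pt "-35 0 75 0" --pt "-70 0 75 0" --pt "-110 -30 75 0" --pt "-150 -60 75 0" --pt "-190 -90 75 0" --pt "-190 -90 75 0" --pt "-190 -90 75 0" --pt "-190 -90 75 0"

```text
time: 40.83
tool_pos: [433.1, -68.5, 159.4]
tcp_rot: [-1.571, 1.538, -0.262]
contact_force: [-0.3, -0.3, 0.1]
grip_width: 49.9
```

Run:
```python
from h import *
from det import run
t,s=run()
a=cv2.resize(s[180:300,230:390],None,fx=4,fy=4,interpolation=cv2.INTER_CUBIC)
b=cv2.resize(t[140:340,120:370],(640,512))[:,:]
b=cv2.resize(t[140:340,120:370],None,fx=0.6,fy=0.6) if 0 else s[180:420,200:440]
a=a[:480,:];b=cv2.resize(b,(160*2,480//1))
cv2.imwrite("pics/s11.png",cv2.cvtColor(cv2.resize(np.hstack([a[:,100:560],b]),None,fx=1,fy=1),cv2.COLOR_RGB2BGR))
```

```text
[181.9 293.5] 397.0 [507.2 269.4   5. ] tri [504.9 265.5  22.5] 0.2
[453.6 216.9] 342.0 [ 634.1 -267.3    5. ] tri [ 635.6 -268.3    1.5] 1.3
40.9333 [434.3 -67.8 159.3] 49.601222101126204 tool x [ 0.032 -0.008 -0.999] jaw 75.14
```

View pics/s11.png

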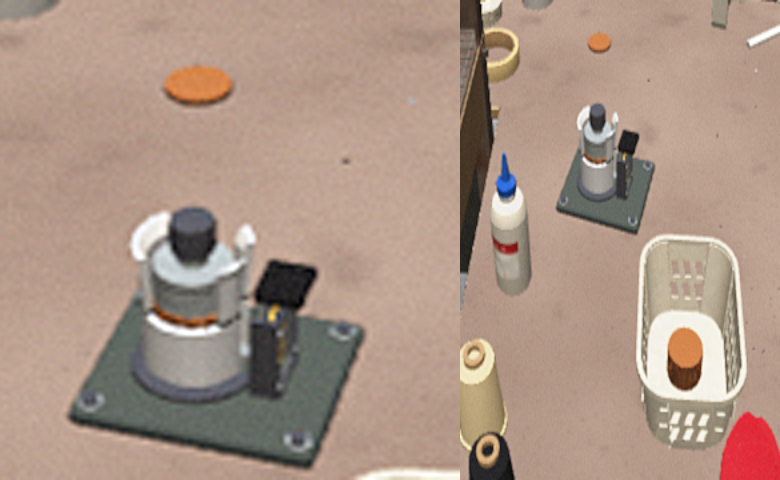

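The weight stands upright in the sleeve with a thin orange rim of lift showing under it. The pad is down, the heel stands in the basket, the bottle is upright and the spare lift is clear of the press.

```bash
python3 -c "
from plant import *
print(close_job())"
```

```text
the job is handed in; nothing more can be done
None
```

I finished the job in the order asked and handed it in at about 41 s of the 184 s allowed; no verdict was reported.

**What I did:**
- I pressed the ejector up, lifted the heel out through the slots and set it standing in the basket.
- I stacked 1 thick and 4 thin lifts flat in the sleeve (10 + 4 × 5 = 30 mm), then pressed the ejector down to its stop.
- I stood the pressing weight on the stack and moved the arm clear.

**Last checks:**
- **Stack:** before the weight went on, the top lift measured 49.9 mm by camera, against 50.2 mm for the old heel when latched. Both should be 53 mm: the two-camera heights read about 3 mm low throughout. Readings of the part-built stack wandered by a few millimetres because the shells hide part of the lifts, so there I went by counting the lifts.
- **Final picture:** the ejector is down, the weight stands upright in the sleeve, the heel is in the basket and the bottle is standing. The one spare thin lift lies at about (634, -267), well clear of the press.
- **Forces:** the highest reading I saw at the end of a move was about 22 N, during the second press of the pad.
- **Tool tilt:** it drifted by about 2° over the run, with no visible effect on the placing.

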